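Block the board carriage, then hold its index plunger out

TASK

Set the plain stop block down gently on the fixture's base plate, standing upright midway between the two posts with its long side in line with them, and let go of it, so that the board carriage cannot run out. Only then take the knob of the spring-loaded index plunger, pull it fully up so that its pin is clear of the hole in the carriage, and finish while still holding it up there, as nothing else keeps it up. Do not knock over or push away the heat sink, the bottle or the screw tray.

Things in the scene. Friction and masses are not known exactly. Their poses are not given: they have to be found in the camera images.
- fixture: Fixed fixture: aluminium base plate 170 (x) x 260 (y) x 10 mm. Origin: centre of its underside, on the 3 mm mat; z up. Two posts (18 mm thick at the caps, tops at z = 65 mm) at x = +-55, y = -75 mm. Board carriage with green board at x -53..53, y 8..120, top 45 mm. Plunger bracket at x 21..77, y 68..102, top 60 mm, with a 22 mm wide collar to 66 mm.
- gap (a point): Point on top of the base plate midway between the two posts (fixture x = 0, y = -75, z = 10 mm), axes as the fixture: x runs from post to post, y towards the carriage. The clear space between the posts is 92 mm.
- stop_block: Loose plain solid aluminium block, about 0.26 kg, 50 (own x) x 32 (own y) x 60 mm tall, standing on the mat to the left or right of the fixture at varying yaw. Origin: centre of its underside; z up.
- knob (a point): Centre of the plunger's black knob, an upright cylinder 28 mm in diameter, 30 mm high (15 mm above and below this point), at fixture x = 40, y = 85, z = 87 mm when seated; it rises with the plunger. Below it a 12 mm stem enters the collar, whose top is 21 mm below this point when seated.
- plunger (a joint): Lift of the index plunger in m: 0 = seated, pin 8 mm deep in the carriage's hole; 0.020 = fully up at its stop, pin 12 mm clear. Slides straight up; its spring pulls it down with about 8 N seated, 14 N fully up, and it snaps back when let go.
- heat_sink: Loose finned aluminium heat sink, 60 x 50 x 25 mm tall, lying on the mat on the other side of the fixture from the stop block. Origin: centre of its underside. To be left alone.
- flux_bottle: Loose white bottle, 52 mm in diameter, 120 mm tall, on the mat at the far left. Origin: centre of its underside. To be left alone.
- screw_tray: Loose open grey tray 100 x 120 x 30 mm on the mat at the far right. Origin: centre of its underside. To be left alone.

How it is judged:
On the way, in this order (a step that is already met when the one before it is completed fails the run):
1. the stop block stands released midway between the posts, the plunger still seated (x of stop_block in the frame of gap between -0.008 and 0.008 m and y of stop_block in the frame of gap between -0.008 and 0.008 m and z of stop_block in the frame of gap between -0.003 and 0.003 m and angle between the x axis of stop_block and the x axis of fixture, either way round below 0.16 rad and angle between stop_block's own z axis and vertical below 0.06 rad and linear speed of stop_block below 0.02 m/s and contact force between the fingers and stop_block below 0.1 N and value of joint plunger below 0.004 m), for 0.2 s.
2. the plunger is pulled fully up (value of joint plunger above 0.016 m), for 0.2 s.
At the end, for the whole second after the job is handed in: Stop block upright on the base plate, released, at rest, within 8 mm of the midpoint of the posts each way, long side within 9 degrees of their line; the fingers hold the plunger (over 5 N of contact) still at 16 mm or more of its 20 mm travel (x of stop_block in the frame of gap between -0.008 and 0.008 m and y of stop_block in the frame of gap between -0.008 and 0.008 m and z of stop_block in the frame of gap between -0.003 and 0.003 m and angle between the x axis of stop_block and the x axis of fixture, either way round below 0.16 rad and angle between stop_block's own z axis and vertical below 0.06 rad and linear speed of stop_block below 0.02 m/s and contact force between the fingers and stop_block below 0.1 N and value of joint plunger above 0.016 m and velocity of joint plunger between -0.01 and 0.01 m/s and contact force between the fingers and plunger above 5 N); the arm keeps its last pose, push and grip.
It fails at once if the plunger is pulled while the stop block is not between the posts (value of joint plunger above 0.008 m and horizontal distance between stop_block and gap above 0.02 m).
It fails at once if the stop block is dropped or thrown (faster than 0.6 m/s near the posts) (horizontal distance between stop_block and gap below 0.05 m and linear speed of stop_block above 0.6 m/s and contact force between the fingers and stop_block below 0.1 N).
It fails at once if the heat sink is pushed away (more than 25 mm) or tipped over (distance of heat_sink from where it was at the start of the episode above 0.025 m or angle between heat_sink's own z axis and vertical above 0.3 rad).
It fails at once if the bottle is pushed away (more than 25 mm) or tipped over (distance of flux_bottle from where it was at the start of the episode above 0.025 m or angle between flux_bottle's own z axis and vertical above 0.3 rad).
It fails at once if the screw tray is pushed away (more than 25 mm) or tipped over (distance of screw_tray from where it was at the start of the episode above 0.025 m or angle between screw_tray's own z axis and vertical above 0.3 rad).
It also fails if it takes over 51 s, if anything falls off the work surface, if the arm or the gripper's body presses on something with over 40 N, if the wrist force passes 120 N, or if a joint passes its speed limit or range.

ROBOT

A 6-joint arm with a two-finger parallel gripper is mounted at the origin on the work surface. World frame = base frame: x ahead of the robot, y to its left, z up, the work surface at z = 0. Lengths are in m, angles in rad, forces in N, time in s.
With the tool pointing down it reaches from about 0.35 to 0.975 m from the base axis. Payload 4.9 kg.
Tool frame: the origin (TCP) lies at the very end of the fingers, on their centre line; the grasp point (between the pads) lies 19 mm behind it; x points along the fingers, y is the direction in which the jaws open and shut, and the axes are right-handed (so a half turn about x gives the same grasp; the last joint's range is limited). The gripper opens to 85 mm and grips with 20 to 120 N. Pads are 22 mm wide; open, the fingers measure 114 mm over their backs; the gripper's body (76 mm by 85 mm) begins 54 mm behind the grasp point. The pads swing forward as they close: fully open they stand 13 mm farther back than shut.
Start: joints at [1.007, 0.053, 1.613, -0, 1.476, -0.119], TCP at [0.269, 0.564, 0.231] pointing down, gripper open.
Joint ranges: [-3.01, 3.01], [-1.01, 2.22], [0.06, 2.58], [-1.02, 4.17], [0.09, 2.62], [-3.14, 3.14]. Speed limits (rad/s): [2.57, 2.57, 3.14, 3.14, 3.14, 3.14].

INTERFACE

Orientations are given as a unit quaternion [w, x, y, z].
In Python, from plant import manip gives the robot as it stands.
- The arm moves only by the tool play_rows, never from a script. Its argument "plan" is a list of rows, each a list of 5 numbers: the shift along the tool's x, y, z in mm, then the turn about the tool's x in rad, then the closure, from -1 (fully open) to 1 (shut). A call has 1 to 8 rows; each row is the pose to reach, as a shift and turn from the pose commanded when the call began, along the tool's axes at that moment; what a row does not reach only later rows make up. A row lasts 1/8 s, in which the tool goes at most 62.5 mm and 10.7 degrees, less where a joint would pass 70% of its speed; a pose out of reach is approached as far as the arm can. A call with a gripper value outside its range is refused whole. The fingers move at their own pace and stop on an object; the grip force is fixed at half the most. Time passes only in rows, so rows that repeat a pose let the fingers close. It gives the time, the measured TCP pose, the force and the opening at its end, in the units of the state.
- manip.state(): the state, without advancing time (a new reading comes with each control period).
- manip.grab_frame(name): name is "side" or "top"; returns a dict with "img" (480x640x3 uint8, red, green, blue), "range_z" (480x640 float32, m along the optical axis (not along the pixel's ray), 0 where there is no reading), "fx", "fy", "cx", "cy" (pixels), "origin" and "rotation" of the camera in the world. Camera axes: x right, y up, looking along -z (the intrinsics and any distortion apply to the point x, -y, -z); pixel columns grow to the right and rows downward; lengths in m; the calibration is good to about 2 mm. A picture is of the moment at which its call begins.
- manip.job_done(): hands the job in, once; it reports no verdict.
The state is a dict: "time": time; "joint_pos": joint angles; "joint_vel": joint speeds; "joint_efforts": joint torques, N m; "tool_pos": TCP position; "tool_rot": TCP orientation; "contact_force": force on the tool from outside, world axes, zero at the start; "ft_torque": the same for the moment, N m; "gripper_width": opening from 0.0 (shut) to 1.0 (fully open).
Only numpy, scipy, OpenCV 4.12 (cv2) and the standard library are available. Lean on these libraries where they do the work, as an engineer would, in place of code of your own. Each camera call takes 0.05 s, during which the arm holds its last target. There are 200 camera calls.

## Working session

There is one attempt and no reset: what is moved stays moved. The work goes in short steps, Python scripts to look and compute and a tool call to move; the robot and the scene stay as the last step left them, time stands still between calls to the robot, and variables do not carry over. Pictures are saved under pics/ and viewed, about 8 in all and at most 12, crops included, and the job is handed in when it is done.

Besides the shell and the picture viewer there is one more tool, called after "Emit:" by a JSON object that holds its "method" and its "body". play_rows: Moves the arm, as the interface text tells. Its arguments: {"type":"object","properties":{"plan":{"type":"array"}},"required":["plan"]}

```bash
mkdir -p pics; cat > h.py <<'E'
import numpy as np, cv2
from plant import manip
def grab(n):
    f=manip.grab_frame(n); np.savez(f'pics/{n}.npz',**f); return f
def cloud(f):
    v,u=np.mgrid[:480,:640]; d=f['range_z']
    p=np.stack([(u-f['cx'])/f['fx']*d,-(v-f['cy'])/f['fy']*d,-d],-1)
    R=np.array(f['rotation'])
    return p@R.T+np.array(f['origin'])
E
python3 - <<'E'
from h import *
print(manip.state())
for n in('top','side'):
    f=grab(n); print({k:f[k] for k in f if k not in('img','range_z')})
    cv2.imwrite(f'pics/{n}1.png',f['img'][...,::-1])
E
```

```text
{'time': 0.0, 'joint_pos': array([ 1.00699594e+00,  5.33635103e-02,  1.61428250e+00,  3.00365541e-05,
        1.47602595e+00, -1.18965864e-01]), 'joint_vel': array([ 0.00083967, -0.00150163,  0.00124193, -0.00171261,  0.00237734,
        0.00049542]), 'joint_efforts': array([ 4.47241136e-04, -3.93680799e+01, -3.70176065e+01, -8.76979061e-05,
        7.14158843e-03,  7.65622701e-06]), 'tool_pos': array([0.26857955, 0.56365767, 0.23006578]), 'tool_rot': array([ 0.689432  ,  0.15529098,  0.68994416, -0.15666935]), 'contact_force': array([ 0.72697028,  0.04741464, -0.22832024]), 'ft_torque': array([0.0131214 , 0.04704837, 0.00416729]), 'gripper_width': 0.9994280279324274}
{'fx': 613.614352726766, 'fy': 613.614352726766, 'cx': 326.2364271667708, 'cy': 251.31847025610332, 'origin': array([ 0.33456268, -0.00973076,  1.50458928]), 'rotation': array([-0.70219387, -0.05005314,  0.05323018,  0.70822666])}
{'fx': 442.6950330757666, 'fy': 442.6950330757666, 'cx': 323.0533785457081, 'cy': 242.68154694815178, 'origin': array([ 0.35392894, -0.75668594,  0.57848037]), 'rotation': array([ 0.86917389,  0.47596045, -0.05744952, -0.12123512])}
```

```bash
sed -i "s/R=np.array(f\['rotation'\])/q=f['rotation']; R=Rotation.from_quat([q[1],q[2],q[3],q[0]]).as_matrix()/; 1a from scipy.spatial.transform import Rotation" h.py
python3 - <<'E'
from h import *
f=np.load('pics/top.npz'); P=cloud(f)
for v in range(60,440,60): print([tuple(P[v,u].round(3)) for u in range(80,640,120)])
E
```

```text
[(np.float64(1.341), np.float64(0.856), np.float64(-0.575)), (np.float64(1.347), np.float64(0.43), np.float64(-0.593)), (np.float64(1.345), np.float64(-0.004), np.float64(-0.594)), (np.float64(1.341), np.float64(-0.439), np.float64(-0.594)), (np.float64(1.343), np.float64(-0.879), np.float64(-0.603))]
[(np.float64(0.901), np.float64(0.609), np.float64(-0.001)), (np.float64(0.899), np.float64(0.303), np.float64(-0.002)), (np.float64(0.895), np.float64(-0.005), np.float64(0.001)), (np.float64(0.895), np.float64(-0.313), np.float64(-0.003)), (np.float64(0.891), np.float64(-0.619), np.float64(0.001))]
[(np.float64(0.743), np.float64(0.601), np.float64(-0.0)), (np.float64(0.739), np.float64(0.298), np.float64(0.006)), (np.float64(0.738), np.float64(-0.003), np.float64(0.001)), (np.float64(0.727), np.float64(-0.3), np.float64(0.032)), (np.float64(0.733), np.float64(-0.608), np.float64(0.002))]
[(np.float64(0.589), np.float64(0.592), np.float64(0.003)), (np.float64(0.586), np.float64(0.294), np.float64(0.007)), (np.float64(0.58), np.float64(-0.002), np.float64(0.03)), (np.float64(0.582), np
[... 282 characters left out ...]
t64(0.433), np.float64(-0.295), np.float64(0.0)), (np.float64(0.43), np.float64(-0.589), np.float64(0.003))]
[(np.float64(0.296), np.float64(0.577), np.float64(0.003)), (np.float64(0.294), np.float64(0.289), np.float64(0.003)), (np.float64(0.291), np.float64(-0.0), np.float64(0.002)), (np.float64(0.288), np.float64(-0.29), np.float64(0.002)), (np.float64(0.286), np.float64(-0.582), np.float64(-0.002))]
[(np.float64(0.156), np.float64(0.571), np.float64(0.002)), (np.float64(0.153), np.float64(0.285), np.float64(0.006)), (np.float64(0.15), np.float64(0.001), np.float64(0.001)), (np.float64(0.148), np.float64(-0.285), np.float64(0.002)), (np.float64(0.145), np.float64(-0.571), np.float64(0.0))]
```

View pics/top1.png

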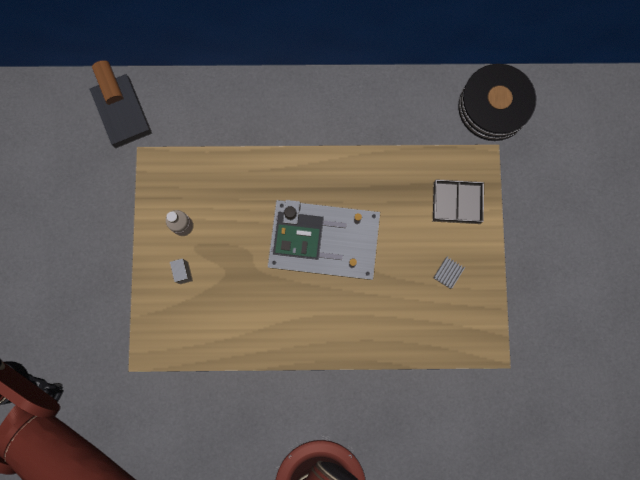

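View pics/side1.png

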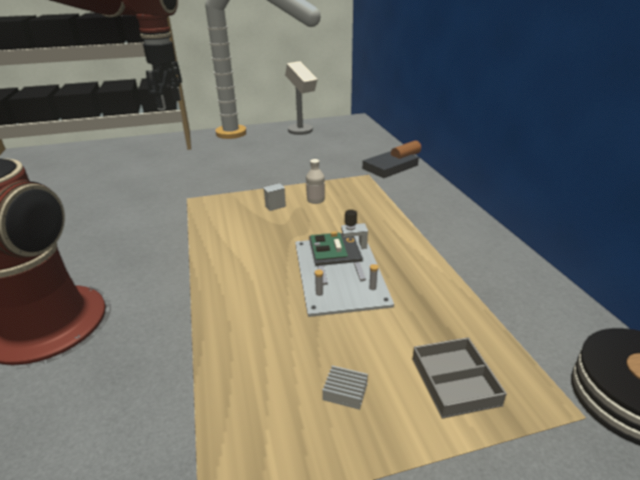

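```bash
python3 - <<'E'
from h import *
f=np.load('pics/top.npz'); P=cloud(f); im=f['img'][...,::-1]
a=cv2.resize(im[190:290,260:390],None,fx=6,fy=6,interpolation=cv2.INTER_CUBIC)
b=cv2.resize(im[195:295,155:205],None,fx=6,fy=6,interpolation=cv2.INTER_CUBIC)
cv2.imwrite('pics/a.png',a); 
cv2.imwrite('pics/b.png',cv2.resize(im[240:300,155:215],None,fx=10,fy=10,interpolation=cv2.INTER_CUBIC))
m=(P[...,2]>.04).astype(np.uint8); m[:140]=0; m[350:]=0
n,l,s,c=cv2.connectedComponentsWithStats(m)
for i in range(1,n):
    if s[i,4]>15:
        q=P[l==i]; print(s[i],q.min(0).round(4),q.max(0).round(4),np.median(q,0).round(4))
E
```

```text
[283 200  18  25 348] [ 0.3346 -0.0097  0.0443] [0.6733 0.0856 1.5046] [0.6352 0.0642 0.066 ]
[166 210  25  25 469] [ 0.3346 -0.0097  0.0402] [0.6471 0.3617 1.5046] [0.6148 0.3291 0.0862]
[355 213   7   9  50] [ 0.3346 -0.1011  0.0454] [ 0.6376 -0.0097  1.5046] [ 0.6276 -0.0936  0.0668]
[282 227   4   7  22] [0.5947 0.082  0.0407] [0.6103 0.0894 0.0513] [0.6019 0.0866 0.0457]
[297 227  16  12  88] [0.5829 0.0168 0.0404] [0.6102 0.0529 0.0555] [0.5949 0.036  0.0455]
[278 239  14  13  79] [0.551  0.0677 0.04  ] [0.5806 0.0987 0.0477] [0.5661 0.0822 0.0431]
[299 241  11  14  76] [0.5438 0.0243 0.0401] [0.5759 0.0483 0.0533] [0.5602 0.0361 0.045 ]
[170 259  20  24 338] [ 0.3346 -0.0097  0.0401] [0.5318 0.3536 1.5046] [0.5038 0.3299 0.0621]
[350 259   7   8  47] [ 0.5128 -0.0876  0.0413] [ 0.5281 -0.0729  0.0725] [ 0.5201 -0.0802  0.0664]
```

View pics/a.png

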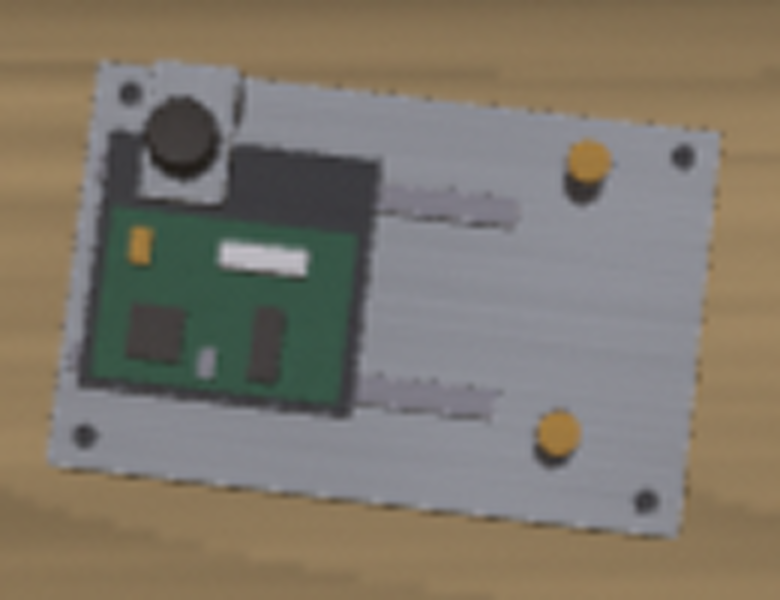

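View pics/b.png

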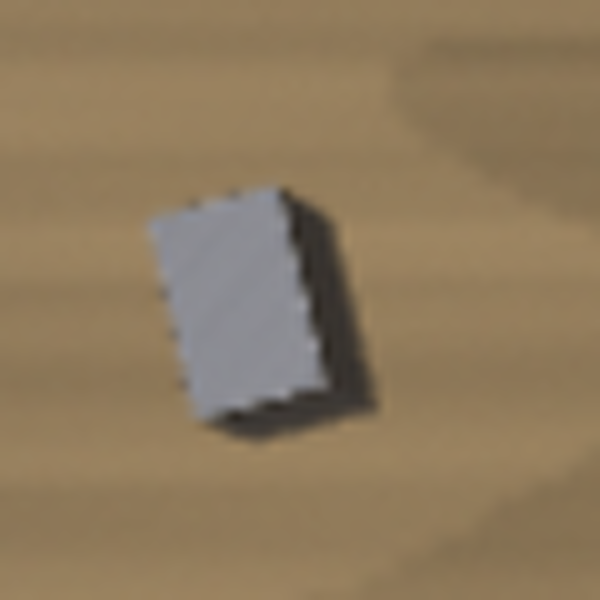

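```bash
cat >> h.py <<'E'
def ray(f,u,v,z):
    q=f['rotation']; R=Rotation.from_quat([q[1],q[2],q[3],q[0]]).as_matrix()
    d=R@np.array([(u-f['cx'])/f['fx'],-(v-f['cy'])/f['fy'],-1]); o=np.array(f['origin'])
    return o+d*(z-o[2])/d[2]
def fit(src,dst):  # 2D rigid: dst=R src+t
    s=np.array(src,float);d=np.array(dst)[:,:2];a=s-s.mean(0);b=d-d.mean(0)
    th=np.arctan2((a[:,0]*b[:,1]-a[:,1]*b[:,0]).sum(),(a*b).sum())
    R=np.array([[np.cos(th),-np.sin(th)],[np.sin(th),np.cos(th)]]);t=d.mean(0)-R@s.mean(0)
    return th,R,t,(d-(s@R.T+t))*1000
E
python3 - <<'E'
from h import *
f=np.load('pics/top.npz')
C=lambda x,y,z:ray(f,(x+.5)/6-.5+260,(y+.5)/6-.5+190,z)
src=[(.085,.13),(.085,-.13),(-.085,-.13),(-.085,.13),(.055,-.075),(-.055,-.075),(.04,.085)]
dst=[C(100,62,.013),C(722,130,.013),C(680,538,.013),C(47,465,.013),C(589,160,.068),C(558,433,.068),C(182,137,.105)]
th,R,t,r=fit(src,dst);print('fix',th,t,r.round(1).tolist())
print('gap',R@[0,-.075]+t,'knob',R@[.04,.085]+t, 'knobmeas',dst[-1])
B=lambda x,y:ray(f,(x+.5)/10-.5+155,(y+.5)/10-.5+240,.063)
d=[B(150,217),B(283,188),B(328,385),B(205,418)]
b=fit([(.025,.016),(.025,-.016),(-.025,-.016),(-.025,.016)],d);print('block',b[0],b[2],b[3].round(1).tolist())
s=manip.state();q=s['tool_rot'];M=Rotation.from_quat([q[1],q[2],q[3],q[0]]).as_matrix();print(M.round(4),s['tool_pos'])
T=np.r_[b[2],.18];print('shift mm',M.T@(T-s['tool_pos'])*1000,'heading of tool y',np.arctan2(M[1,1],M[0,1]))
E
```

```text
fix -0.1214287925557569 [ 0.58432994 -0.01226525] [[-0.1, -0.7], [0.6, 0.1], [0.1, 0.2], [0.7, -0.2], [0.2, 0.3], [0.0, 0.9], [-1.5, -0.5]]
gap [ 0.57524515 -0.08671299] knob [0.63433151 0.06726364] knobmeas [0.63280237 0.06674293 0.105     ]
block 0.2581343532553928 [0.50573703 0.33170677] [[0.3, 0.3], [-1.2, -0.0], [0.2, 1.0], [0.8, -1.2]]
[[-1.000e-03  4.303e-01  9.027e-01]
 [-1.600e-03  9.027e-01 -4.303e-01]
 [-1.000e+00 -1.900e-03 -3.000e-04]] [0.26861416 0.56370359 0.23017907]
shift mm [  50.3003992  -107.29743091  313.88668542] heading of tool y 1.1259887930994852
```

The top view shows the fixture nearly aligned with the world, the block at about (180,271) beside the bottle at (177,222), the heat sink at (449,273) and the tray at (458,202). Next I move above the block.

Emit:
{"method": "play_rows", "body": {"plan": [[10,-20,50,-0.15,-1],[20,-35,100,-0.3,-1],[30,-50,150,-0.45,-1],[40,-70,205,-0.6,-1],[50,-88,258,-0.703,-1],[70,-107,314,-0.703,-1],[70,-107,314,-0.703,-1],[70,-107,314,-0.703,-1]]}}

```text
time: 1.1
tool_pos: [0.5059, 0.3325, 0.1609]
tool_rot: [0.701, -0.091, 0.702, 0.091]
contact_force: [-0.7, 1.6, -0.4]
gripper_width: 0.998
```

```bash
cat > go.py <<'E'
from h import *
import sys
def rel(T,head):  # shift in tool axes and turn about tool x to reach T with tool y heading
    s=manip.state();q=s['tool_rot'];M=Rotation.from_quat([q[1],q[2],q[3],q[0]]).as_matrix()
    h=np.arctan2(M[1,1],M[0,1]);print('t',s['time'],'tcp',s['tool_pos'].round(4),'down',M[:,0].round(4),'shift',(M.T@(np.array(T)-s['tool_pos'])*1000).round(1),'turn',-round(head-h,4),'F',s['contact_force'].round(1),'w',round(s['gripper_width'],3))
E
python3 - <<'E'
from go import *
rel([.5057,.3317,.022],1.829)
f=grab('side'); cv2.imwrite('pics/side2.png',cv2.resize(f['img'][100:260,200:400],None,fx=4,fy=4,interpolation=cv2.INTER_CUBIC)[...,::-1][:600])
f=grab('top'); cv2.imwrite('pics/top2.png',cv2.resize(f['img'][190:310,130:270],None,fx=5,fy=5,interpolation=cv2.INTER_CUBIC)[...,::-1])
E
```

```text
t 1.1 tcp [0.5059 0.3325 0.1609] down [-0.0012  0.     -1.    ] shift [138.9  -0.7  -0.3] turn -0.0006 F [-0.7  1.6 -0.4] w 0.998
```

View pics/side2.png

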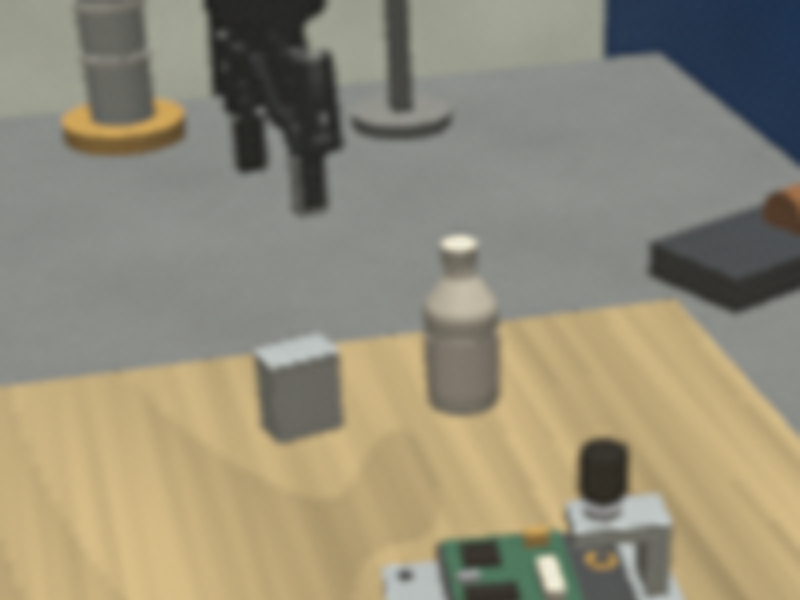

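The gripper is above the block with its jaws across the short side, and the bottle is clear. I go down and close.

Emit:
{"method": "play_rows", "body": {"plan": [[40,0,0,0,-1],[80,0,0,0,-1],[110,0,0,0,-1],[130,0,0,0,-1],[138,0,0,0,-1],[138,0,0,0,-1],[138,0,0,0,0.2],[138,0,0,0,1]]}}

```text
time: 2.2
tool_pos: [0.5072, 0.3328, 0.0246]
tool_rot: [0.702, -0.091, 0.7, 0.091]
contact_force: [0.4, 0.5, 0.8]
gripper_width: 0.605
```

Emit:
{"method": "play_rows", "body": {"plan": [[0,0,0,0,1],[0,0,0,0,1],[0,0,0,0,1],[0,0,0,0,1],[0,0,0,0,1],[0,0,0,0,1]]}}

```text
time: 2.95
tool_pos: [0.507, 0.3327, 0.0242]
tool_rot: [0.702, -0.091, 0.701, 0.091]
contact_force: [-0.9, -1.8, 5.4]
gripper_width: 0.369
```

```bash
python3 - <<'E'
from go import *
rel([.5752,-.0867,.18],1.4494)
E
```

```text
t 2.95 tcp [0.507  0.3327 0.0242] down [ 1.3e-03  5.0e-04 -1.0e+00] shift [-155.9 -422.9  -40.9] turn 0.3796 F [-0.9 -1.8  5.4] w 0.369
```

Emit:
{"method": "play_rows", "body": {"plan": [[-20,0,0,0,1],[-60,0,0,0,1],[-110,0,0,0,1],[-150,-10,0,0,1],[-156,-50,-4,0.04,1],[-156,-100,-8,0.1,1],[-156,-150,-14,0.16,1],[-156,-200,-20,0.2,1]]}}

```text
time: 3.95
tool_pos: [0.5374, 0.1325, 0.1793]
tool_rot: [0.707, -0.02, 0.707, 0.02]
contact_force: [0.1, 0.1, -1.5]
gripper_width: 0.368
```

```bash
python3 - <<'E'
from go import *
rel([.5752,-.0867,.16],1.4494)
E
```

```text
t 3.95 tcp [0.5374 0.1325 0.1793] down [-7.e-04 -0.e+00 -1.e+00] shift [  19.3 -221.    25.2] turn 0.1786 F [ 0.1  0.1 -1.5] w 0.368
```

Emit:
{"method": "play_rows", "body": {"plan": [[0,-50,6,0.05,1],[0,-100,12,0.1,1],[0,-150,18,0.15,1],[0,-195,23,0.179,1],[10,-215,25,0.179,1],[19,-220,25,0.179,1],[19,-220,25,0.179,1],[19,-220,25,0.179,1]]}}

```text
time: 4.95
tool_pos: [0.5756, -0.0828, 0.1601]
tool_rot: [0.706, 0.042, 0.706, -0.042]
contact_force: [0.8, 0.7, -2.0]
gripper_width: 0.368
```

```bash
python3 - <<'E'
from go import *
rel([.5752,-.0867,.0342],1.4494)
f=grab('side'); cv2.imwrite('pics/side3.png',cv2.resize(f['img'][150:320,250:440],None,fx=4,fy=4,interpolation=cv2.INTER_CUBIC)[...,::-1][:600])
E
```

```text
t 4.95 tcp [ 0.5756 -0.0828  0.1601] down [-5.e-04  5.e-04 -1.e+00] shift [ 1.259e+02 -4.000e+00  1.000e-01] turn 0.0023 F [ 0.8  0.7 -2. ] w 0.368
```

View pics/side3.png

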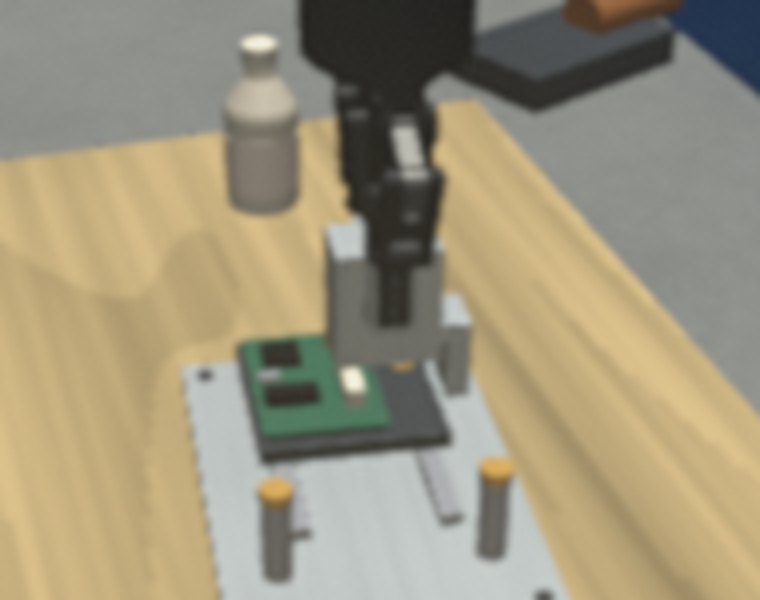

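The block hangs upright, centred in the fingers to about 1 mm, above and between the posts. I lower it.

Emit:
{"method": "play_rows", "body": {"plan": [[30,-4,1,0,1],[60,-4,1,0,1],[85,-4,1,0,1],[105,-4,1,0,1],[115,-4,1,0,1],[120,-4,1,0,1],[122,-4,1,0,1],[122,-4,1,0,1]]}}

```text
time: 6.0
tool_pos: [0.5769, -0.0884, 0.039]
tool_rot: [0.706, 0.043, 0.705, -0.043]
contact_force: [-0.3, -0.1, -1.9]
gripper_width: 0.366
```

Emit:
{"method": "play_rows", "body": {"plan": [[0.8,0,0,0,1],[1.6,0,0,0,1],[2,0,0,0,1],[2,0,0,0,1]]}}

```text
time: 6.5
tool_pos: [0.5763, -0.0882, 0.0363]
tool_rot: [0.706, 0.043, 0.706, -0.043]
contact_force: [-0.2, 0.3, -2.0]
gripper_width: 0.37
```

```bash
python3 - <<'E'
from go import *
rel([.5762,-.0867,.0342],1.4494)
f=grab('side'); P=cloud(f)
# block faces in view: points between posts height 20..70mm
th=-.1214; R=np.array([[np.cos(th),-np.sin(th)],[np.sin(th),np.cos(th)]]);t=np.array([.5843,-.0123])
Q=(P[...,:2]-t)@R; z=P[...,2]
m=(abs(Q[...,0])<.04)&(Q[...,1]>-.11)&(Q[...,1]<-.05)&(z>.02)&(z<.085)
q=np.c_[Q[m],z[m]]; print(m.sum(),np.percentile(q,[1,5,50,95,99],axis=0).round(4))
cv2.imwrite('pics/side4.png',cv2.resize(f['img'][220:320,280:400],None,fx=6,fy=6,interpolation=cv2.INTER_CUBIC)[...,::-1])
E
```

```text
t 6.5 tcp [ 0.5763 -0.0882  0.0363] down [-1.e-04  0.e+00 -1.e+00] shift [ 2.1  1.5 -0.3] turn 0.0006 F [-0.2  0.3 -2. ] w 0.37
598 [[-0.0234 -0.1079  0.0203]
 [-0.0232 -0.1066  0.0225]
 [-0.0091 -0.0933  0.0504]
 [ 0.024  -0.0682  0.074 ]
 [ 0.0262 -0.056   0.081 ]]
```

View pics/side4.png

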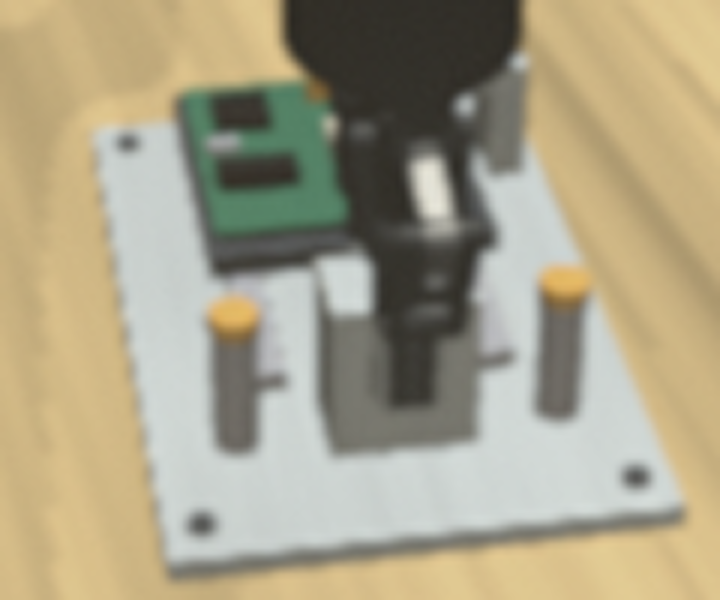

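Emit:
{"method": "play_rows", "body": {"plan": [[0.5,1.5,0,0,1],[1,1.5,0,0,1],[1.5,1.5,0,0,1],[1.5,1.5,0,0,1],[1.5,1.5,0,0,1]]}}

```text
time: 7.18
tool_pos: [0.5765, -0.0868, 0.0348]
tool_rot: [0.706, 0.043, 0.706, -0.043]
contact_force: [-1.0, -0.1, -1.5]
gripper_width: 0.366
```

Emit:
{"method": "play_rows", "body": {"plan": [[0.5,0,0,0,1],[0.5,0,0,0,1],[0.5,0,0,0,1]]}}

```text
time: 7.55
tool_pos: [0.5765, -0.0868, 0.0343]
tool_rot: [0.706, 0.043, 0.706, -0.043]
contact_force: [1.0, -0.0, -2.3]
gripper_width: 0.371
```

Emit:
{"method": "play_rows", "body": {"plan": [[0.5,0,0,0,1],[0.5,0,0,0,1],[0.5,0,0,0,1]]}}

```text
time: 7.92
tool_pos: [0.5766, -0.0868, 0.0342]
tool_rot: [0.706, 0.043, 0.706, -0.043]
contact_force: [-2.1, 0.6, 2.3]
gripper_width: 0.369
```

Emit:
{"method": "play_rows", "body": {"plan": [[0.5,0,0,0,1],[0.5,0,0,0,1],[0.5,0,0,0,1]]}}

```text
time: 8.3
tool_pos: [0.5766, -0.0868, 0.0342]
tool_rot: [0.706, 0.043, 0.706, -0.043]
contact_force: [-4.2, 1.8, 6.0]
gripper_width: 0.368
```

Emit:
{"method": "play_rows", "body": {"plan": [[0.5,0,0,0,1],[0.5,0,0,0,1],[0.5,0,0,0,1]]}}

```text
time: 8.68
tool_pos: [0.5767, -0.0868, 0.0342]
tool_rot: [0.706, 0.043, 0.706, -0.043]
contact_force: [-6.2, 2.0, 9.2]
gripper_width: 0.363
```

Contact. I relax slightly and open.

Emit:
{"method": "play_rows", "body": {"plan": [[-0.9,0,0,0,1],[-0.9,0,0,0,1],[-0.9,0,0,0,0.2],[-0.9,0,0,0,-0.4],[-0.9,0,0,0,-1],[-0.9,0,0,0,-1],[-0.9,0,0,0,-1],[-0.9,0,0,0,-1]]}}

```text
time: 9.68
tool_pos: [0.5765, -0.0868, 0.0337]
tool_rot: [0.706, 0.043, 0.706, -0.043]
contact_force: [-0.7, -0.3, -0.3]
gripper_width: 1.004
```

Emit:
{"method": "play_rows", "body": {"plan": [[-10,0,0,0,-1],[-30,0,0,0,-1],[-60,0,0,0,-1],[-100,0,0,0,-1],[-145,0,0,0,-1],[-145,50,0,0,-1],[-145,100,0,0,-1],[-145,120,0,0,-1]]}}

```text
time: 10.68
tool_pos: [0.5915, 0.0343, 0.1808]
tool_rot: [0.707, 0.042, 0.705, -0.042]
contact_force: [0.4, -0.5, -0.6]
gripper_width: 0.999
```

```bash
python3 - <<'E'
from go import *
rel([.6335,.0668,.17],1.4494)
f=grab('side'); P=cloud(f)
th=-.1214; R=np.array([[np.cos(th),-np.sin(th)],[np.sin(th),np.cos(th)]]);t=np.array([.5843,-.0123])
for f in (f,grab('top')):
    P=cloud(f);Q=(P[...,:2]-t)@R; z=P[...,2]
    m=(abs(Q[...,0])<.04)&(Q[...,1]>-.11)&(Q[...,1]<-.045)&(z>.02)&(z<.085)
    q=np.c_[Q[m],z[m]]; print(m.sum(),np.percentile(q,[1,5,50,95,99],axis=0).round(4))
cv2.imwrite('pics/top5.png',cv2.resize(f['img'][190:290,260:390],None,fx=6,fy=6,interpolation=cv2.INTER_CUBIC)[...,::-1])
E
```

```text
t 10.675 tcp [0.5915 0.0343 0.1808] down [ 2.5e-03 -1.0e-04 -1.0e+00] shift [10.9 37.2 37.9] turn 0.0028 F [ 0.4 -0.5 -0.6] w 0.999
804 [[-0.023  -0.0943  0.021 ]
 [-0.0227 -0.0935  0.024 ]
 [ 0.0003 -0.091   0.0566]
 [ 0.0244 -0.0656  0.072 ]
 [ 0.0266 -0.062   0.0727]]
343 [[-0.0259 -0.0901  0.0209]
 [-0.0253 -0.0885  0.0269]
 [-0.0038 -0.0737  0.072 ]
 [ 0.0225 -0.0583  0.0774]
 [ 0.0353 -0.0478  0.0789]]
```

View pics/top5.png

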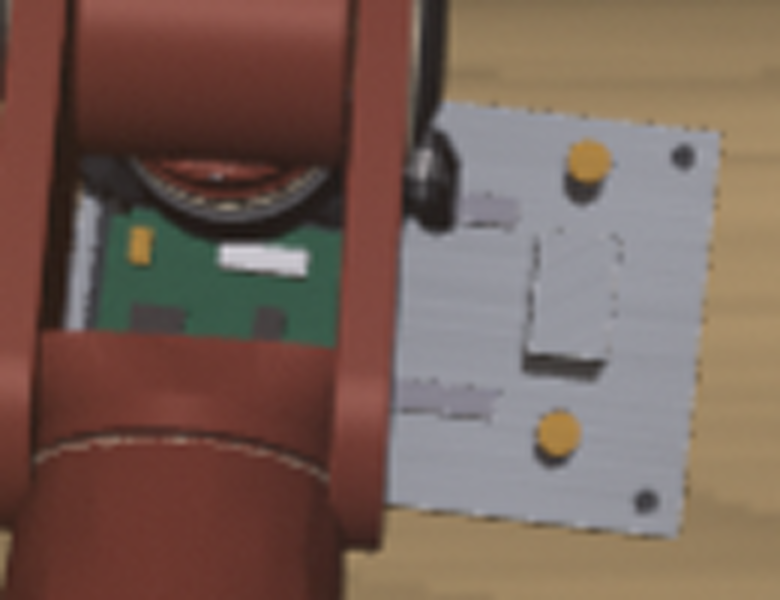

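The block stands midway between the posts at crop (574,296), where the posts' midpoint is (573,296), and is parallel to them with its top at 72–73 mm. Next is the knob.

Emit:
{"method": "play_rows", "body": {"plan": [[0,20,20,0,-1],[0,30,38,0,-1],[0,33,38,0,-1],[5,33,38,0,-1],[5,33,38,0,-1]]}}

```text
time: 11.4
tool_pos: [0.6317, 0.0598, 0.1728]
tool_rot: [0.705, 0.043, 0.706, -0.043]
contact_force: [-0.4, 0.5, -0.1]
gripper_width: 1.003
```

```bash
python3 - <<'E'
from go import *
rel([.6335,.0670,.0745],1.4494)
E
```

```text
t 11.4 tcp [0.6317 0.0598 0.1728] down [-1.8e-03 -2.0e-04 -1.0e+00] shift [98.3  7.4  1.1] turn -0.0002 F [-0.4  0.5 -0.1] w 1.003
```

Emit:
{"method": "play_rows", "body": {"plan": [[10,7,1,0,-1],[35,7,1,0,-1],[60,7,1,0,-1],[80,7,1,0,-1],[90,7,1,0,-1],[96,7,1,0,-1],[96,7,1,0,-1],[96,7,1,0,-1]]}}

```text
time: 12.4
tool_pos: [0.6352, 0.0673, 0.0788]
tool_rot: [0.706, 0.043, 0.705, -0.043]
contact_force: [0.3, -0.4, 0.7]
gripper_width: 0.998
```

```bash
python3 - <<'E'
from go import *
rel([.6335,.0670,.0745],1.4494)
f=grab('side'); cv2.imwrite('pics/side6.png',cv2.resize(f['img'][190:270,300:400],None,fx=7,fy=7,interpolation=cv2.INTER_CUBIC)[...,::-1])
E
```

```text
t 12.4 tcp [0.6352 0.0673 0.0788] down [ 0.0018 -0.     -1.    ] shift [ 4.3 -0.5 -1.7] turn 0.0006 F [ 0.3 -0.4  0.7] w 0.998
```

View pics/side6.png

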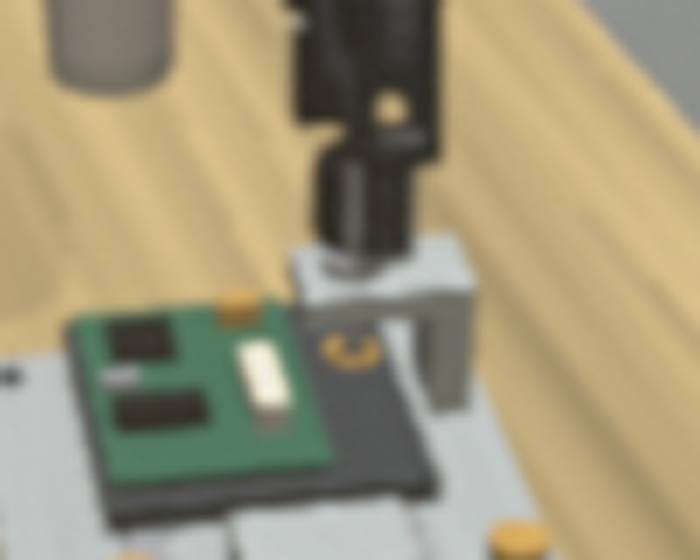

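The open fingers straddle the knob in front and behind. I go 4 mm lower and close.

Emit:
{"method": "play_rows", "body": {"plan": [[4,-0.5,-1.5,0,-1],[4,-0.5,-1.5,0,-0.5],[4,-0.5,-1.5,0,0],[4,-0.5,-1.5,0,1],[4,-0.5,-1.5,0,1],[4,-0.5,-1.5,0,1],[4,-0.5,-1.5,0,1],[4,-0.5,-1.5,0,1]]}}

```text
time: 13.45
tool_pos: [0.633, 0.0666, 0.074]
tool_rot: [0.706, 0.042, 0.706, -0.043]
contact_force: [-2.9, -2.7, 3.6]
gripper_width: 0.307
```

Emit:
{"method": "play_rows", "body": {"plan": [[0,0,0,0,1],[0,0,0,0,1],[0,0,0,0,1],[0,0,0,0,1]]}}

```text
time: 13.95
tool_pos: [0.633, 0.0667, 0.074]
tool_rot: [0.706, 0.042, 0.706, -0.043]
contact_force: [-3.5, -3.6, 5.2]
gripper_width: 0.31
```

Emit:
{"method": "play_rows", "body": {"plan": [[-2,0,0,0,1],[-5,0,0,0,1],[-8,0,0,0,1],[-11,0,0,0,1],[-14,0,0,0,1],[-17,0,0,0,1],[-19,0,0,0,1],[-19,0,0,0,1]]}}

```text
time: 14.95
tool_pos: [0.6328, 0.0666, 0.0892]
tool_rot: [0.706, 0.043, 0.706, -0.043]
contact_force: [7.7, -4.4, -12.9]
gripper_width: 0.311
```

Emit:
{"method": "play_rows", "body": {"plan": [[0,0,0,0,1],[0,0,0,0,1],[0,0,0,0,1],[0,0,0,0,1]]}}

```text
time: 15.45
tool_pos: [0.6328, 0.0667, 0.089]
tool_rot: [0.706, 0.043, 0.706, -0.043]
contact_force: [8.6, -3.4, -13.4]
gripper_width: 0.31
```

```bash
python3 - <<'E'
from go import *
rel([.633,.0667,.074],1.4494)
f=grab('side'); cv2.imwrite('pics/side7.png',cv2.resize(f['img'][190:290,290:410],None,fx=6,fy=6,interpolation=cv2.INTER_CUBIC)[...,::-1])
E
```

```text
t 15.45 tcp [0.6328 0.0667 0.089 ] down [ 4.e-04 -4.e-04 -1.e+00] shift [15.   0.1  0.2] turn 0.0004 F [  8.6  -3.4 -13.4] w 0.31
```

View pics/side7.png

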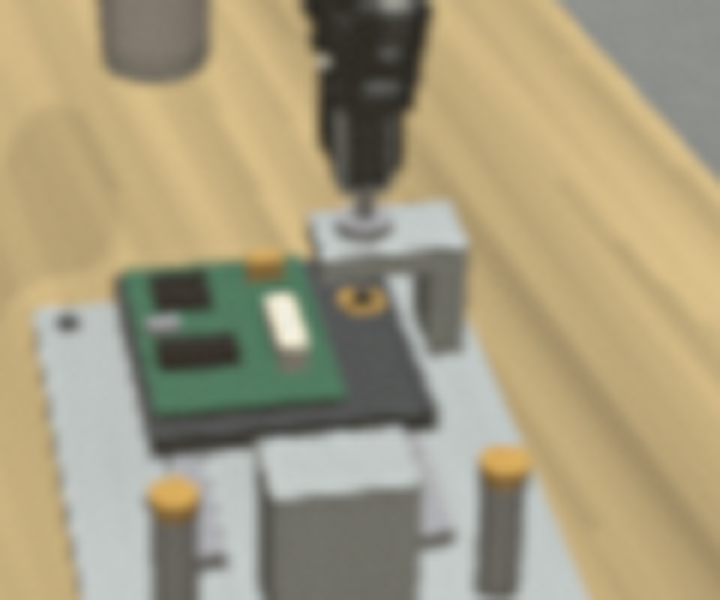

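The knob rose with the fingers, but only 15 mm because the arm gives a little, so I pull further.

Emit:
{"method": "play_rows", "body": {"plan": [[-1.5,0,0,0,1],[-3,0,0,0,1],[-4,0,0,0,1],[-4,0,0,0,1],[-4,0,0,0,1]]}}

```text
time: 16.12
tool_pos: [0.6328, 0.0666, 0.0927]
tool_rot: [0.706, 0.043, 0.706, -0.043]
contact_force: [8.1, -3.5, -14.6]
gripper_width: 0.307
```

Emit:
{"method": "play_rows", "body": {"plan": [[-1,0,0,0,1],[-1,0,0,0,1],[-1,0,0,0,1]]}}

```text
time: 16.5
tool_pos: [0.6328, 0.0666, 0.0936]
tool_rot: [0.706, 0.043, 0.706, -0.043]
contact_force: [9.2, -3.6, -14.0]
gripper_width: 0.309
```

Emit:
{"method": "play_rows", "body": {"plan": [[-1,0,0,0,1],[-1,0,0,0,1],[-1,0,0,0,1],[-1,0,0,0,1]]}}

```text
time: 17.0
tool_pos: [0.6327, 0.0667, 0.0942]
tool_rot: [0.706, 0.043, 0.706, -0.043]
contact_force: [10.9, -3.6, -16.2]
gripper_width: 0.305
```

```bash
python3 - <<'E'
from go import *
rel([.633,.0667,.074],1.4494)
f=grab('side'); cv2.imwrite('pics/side8.png',cv2.resize(f['img'][190:310,290:410],None,fx=5,fy=5,interpolation=cv2.INTER_CUBIC)[...,::-1])
E
```

```text
t 17.0 tcp [0.6327 0.0667 0.0942] down [ 4.e-04 -3.e-04 -1.e+00] shift [20.2  0.1  0.2] turn 0.0003 F [ 10.9  -3.6 -16.2] w 0.305
```

View pics/side8.png

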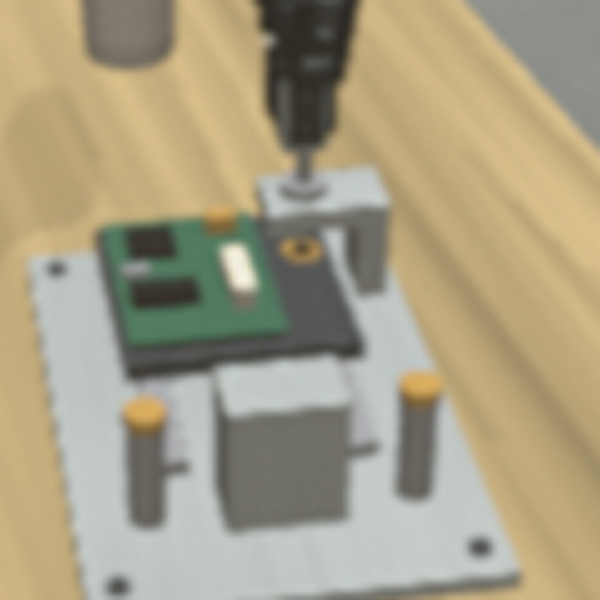

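The pin is clear: the stem shows at crop (303,165) and the hole at (302,248). The block still stands between the posts, and the plunger is at its stop (20.2 mm, with the force stepping up).

```bash
python3 -c "
from go import *
print(manip.job_done())"
```

```text
the job is handed in; nothing more can be done
None
```

The stop block stands released midway between the posts, and the gripper is holding the plunger fully up. I handed the job in at about 17 s; no verdict was reported.

**Block:** In the top view after letting go, the block's centre matched the posts' midpoint to about 1 mm. Its long side was parallel to their line within about 1 degree, and its top was at 72–73 mm, so it was flat on the plate. The last picture shows it unchanged.

**Plunger:** The tool rose 20.2 mm from the grip height, and the pull stepped up from 14 to about 16 N at the end, which fits the plunger being at its stop. The last picture shows the stem out and the hole clear.

**Checks that disagreed or were not made:**
- My first 19 mm pull raised the knob only 15 mm because the arm gives under load, so I pulled further.
- There is a sideways force of about 11 N on the tool in the hold, from a slight misalignment. It did not visibly shift anything.
- I did not measure the heat sink, bottle or tray again, but the arm kept well clear of them.

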